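# Screw the hose elbow round to its pointer

## Robot

A 7-joint arm with a two-finger parallel gripper is mounted at the origin on a cart in front of the work surface, level with it; the furniture and walls round the work are solid. World frame = base frame: x ahead of the robot, y to its left, z up, the work surface at z = 0. Lengths are in m, angles in rad, forces in N, time in s.
With the tool pointing down it reaches from about 0.4 to 0.9 m from the base axis. Payload 5.5 kg.
Tool frame: the origin (TCP) lies at the very end of the fingers, on their centre line; the grasp point (between the pads) lies behind it (manip.grip_depth is the z of the grasp point in the tool frame, in m); z points along the fingers, y is the direction in which the jaws open and shut (so a half turn about z gives the same grasp; the last joint's range is limited). The gripper opens to 92 mm and grips with 3 to 60 N. Pads are 19 mm wide; open, the fingers measure 130 mm over their backs; the gripper's body (75 mm by 190 mm) begins 47 mm behind the grasp point.
Start: joints at [1.456, 0.501, -0.427, 1.55, 0.221, 1.138, -0.21], TCP at [0.24, -0.604, 0.227] pointing down, gripper open.
Joint ranges: [-2.88, 2.88], [-0.31, 2.03], [-1.54, 1.56], [0.2, 2.42], [-1.41, 4.55], [0.19, 2.02], [-2.57, 2.57]. Speed limits (rad/s): [2.57, 2.57, 3.14, 3.14, 3.14, 3.14, 3.14].

## Interface

Orientations are given as a rotation vector (axis times angle).
In Python, from station import manip gives the robot as it stands.
- The arm moves only by the tool play_rows, never from a script. Its argument "deltas" is a list of rows, each a list of 7 numbers: the shift along the tool's x, y, z in mm, then the turn, a rotation vector about the tool's x, y, z in rad, then the closure, from -1 (fully open) to 1 (shut). In form: [[dx, dy, dz, ax, ay, az, hand], ...]. A call has 1 to 10 rows; each row shifts and turns the pose as measured when the row begins, along the tool's axes as they then stand; what a row does not reach is not made up. A row lasts 1/12 s, in which the tool goes at most 41.7 mm and 7.16 degrees, less where a joint would pass 70% of its speed; a pose out of reach is approached as far as the arm can. A call with a gripper value outside its range is refused whole. The fingers move at their own pace and stop on an object; the grip force is fixed at half the most. Time passes only in rows, so rows that do not move let the fingers close. It gives the time, the measured TCP pose, the force and the opening at its end, in the units of the state.
- manip.read_state(): the state, without advancing time (a new reading comes with each control period).
- manip.capture(name): name is "scene" or "top" or "wrist"; returns a dict with "color" (420x560x3 uint8, blue, green, red), "mtx" (3x3 intrinsics, pixels), "k1" (the pictures are not rectified: a ray, as slopes to the right and down, at radius r is drawn at 1 + k1 r^2 times it, then the intrinsics apply), "R" (3x3) and "t" (3): a world point X has camera coordinates R X + t. Camera axes: x right, y down, z forward; pixel columns grow to the right and rows downward; lengths in m; the calibration is good to about 2 mm. A picture is of the moment at which its call begins. There is no depth.
- manip.job_done(): hands the job in, once; it reports no verdict.
The state is a dict: "t": time; "qpos": joint angles; "qvel": joint speeds; "tau": joint torques, N m; "position": TCP position; "tool_rot": TCP orientation; "wrist_force": force on the tool from outside, world axes, zero at the start; "wrist_torque": the same for the moment, N m; "gripper_width": finger opening in m.
Only numpy, scipy, OpenCV 4.12 (cv2) and the standard library are available. Lean on these libraries where they do the work, as an engineer would, in place of code of your own. Each camera call takes 0.05 s, during which the arm holds its last target. There are 200 camera calls.

## Task

Two vacuum pillars stand on the bench: one carries a finished brass tee, the other a brass elbow only just started on its threaded stub. Screw the elbow on, clockwise seen from above, and stop when its outlet lies over the pointer on the collar beneath it; do not go clearly past the pointer. Leave the small screw-capped pot between the pillars where it stands.

Things in the scene. Friction and masses are not known exactly. Their poses are not given: they have to be found in the camera images.
- elbow: Brass elbow on a fixed pillar. Origin: centre of its square block (28 x 28 mm, 32 mm tall), on the upright screw axis; a 29 mm nut reaches 11 mm below the block. x points along the level outlet, z up; the flat sides to grip face +y and -y, 28 mm apart. It turns about z only; clockwise seen from above screws it on and lowers it 1 mm per rad. Stiff (0.1 N m), stays where left.
- collar: Thin fixed aluminium ring, 62 mm across, 5 mm high, on the grey pillar's head (68 mm across, 44 mm above the bench) under the elbow, with one flat dark steel pointer 8 mm wide that juts out to 65 mm from the screw axis. Origin on the axis at the ring's underside, about 44 mm below the elbow's origin; x points along the pointer, z up. Highest point 6 mm above the origin.
- elbow_outlet (a point): Centre of the open end of the elbow's outlet, a hose barb up to 17 mm thick, 57 mm from the screw axis along the elbow's x axis. At the start it has 34 to 84 degrees to go clockwise to the pointer, and it can turn well beyond.
- pot_centre (a point): Centre (half-way up) of the loose small white pot with a black screw cap, 33 mm across, 49 mm tall, upright between the two pillars; a bystander.
Mind the look-alikes: they are no part of the job. Leave any blue or purple look-alike of the part that bears elbow alone.

How it is judged:
At the end, for the whole second after the job is handed in: The elbow's outlet points the same way as the collar's pointer within about 11 degrees, and the elbow is at rest and released (angle between the x axis of elbow and the x axis of collar, either way round below 0.19 rad and x of elbow_outlet in the frame of collar above 0.04 m and angular speed of elbow below 0.05 rad/s); the robot touches nothing.
It fails at once if the elbow is screwed more than about 20 degrees past the pointer (y of elbow_outlet in the frame of collar below -0.0195 m).
It fails at once if the small screw-capped pot is shifted by more than 30 mm (distance of pot_centre from where it was at the start of the episode above 0.03 m).
It also fails if it takes over 35 s, if anything falls off the work surface, if the arm or the gripper's body presses on something with over 40 N, if the wrist force passes 120 N, or if a joint passes its speed limit or range.

## Working session

There is one attempt and no reset: what is moved stays moved. The work goes in short steps, Python scripts to look and compute and a tool call to move; the robot and the scene stay as the last step left them, time stands still between calls to the robot, and variables do not carry over. Pictures are saved under pics/ and viewed, about 8 in all and at most 12, crops included, and the job is handed in when it is done.

Besides the shell and the picture viewer there is one more tool, called after "Emit:" by a JSON object that holds its "fn" and its "kwargs". play_rows: Moves the arm, as the interface text tells. Its arguments: {"type":"object","properties":{"deltas":{"type":"array"}},"required":["deltas"]}

```bash
mkdir -p pics; ls
cat > h.py <<'E'
import numpy as np, cv2
from scipy.spatial.transform import Rotation as Rn
from station import manip
def cap(n,f=None):
    c=manip.capture(n)
    if f: cv2.imwrite('pics/'+f,c['color'])
    return c
def plane(c,uv,z):
    d=cv2.undistortPoints(np.array([[uv]],float),np.array(c['mtx']),np.array([c['k1'],0,0,0.]))[0,0] if 0 else None
    K=np.array(c['mtx']); x,y=(uv[0]-K[0,2])/K[0,0],(uv[1]-K[1,2])/K[1,1]
    rd=np.hypot(x,y); r=rd
    for _ in range(30): r=rd/(1+c['k1']*r*r)
    s=r/rd if rd>0 else 1
    R=np.array(c['R']);t=np.array(c['t']); v=R.T@np.array([x*s,y*s,1]); o=-R.T@t
    return o+v*(z-o[2])/v[2]
def proj(c,X):
    p=np.array(c['R'])@np.array(X)+np.array(c['t']); x,y=p[0]/p[2],p[1]/p[2]
    f=1+c['k1']*(x*x+y*y); K=np.array(c['mtx'])
    return np.array([K[0,0]*x*f+K[0,2],K[1,1]*y*f+K[1,2]])
E
python3 - <<'E'
from h import *
s=manip.read_state(); print(s, manip.grip_depth)
a=cap('scene','s1.png');b=cap('top','t1.png')
for c in(a,b): print(c['mtx'],c['k1'],-np.array(c['R']).T@c['t'])
E
```

```text
pics
{'t': 0.0, 'qpos': array([ 1.45620351,  0.50181102, -0.42679876,  1.55146819,  0.22082823,
        1.13834969, -0.21030429]), 'qvel': array([ 0.00140441, -0.00077396, -0.00152662,  0.00043427, -0.00102484,
        0.00190223,  0.00118338]), 'tau': array([-2.83478776e-04, -5.66588187e+01, -5.81631660e+00, -2.79116786e+01,
       -6.85038976e-02,  3.05426843e-02,  2.20726820e-04]), 'position': array([ 0.23944887, -0.60350867,  0.22569458]), 'tool_rot': array([-3.08378248e+00, -5.89660331e-01,  5.46510761e-04]), 'wrist_force': array([ 0.38056058,  0.54701358, -0.18312537]), 'wrist_torque': array([ 0.02749604, -0.01060536, -0.03438247]), 'gripper_width': 0.09135001335618971} -0.0188
[[502.30299363   0.         279.56530986]
 [  0.         502.30299363 219.43351129]
 [  0.           0.           1.        ]] -0.028888801935879196 [-0.17395927  0.33715412  0.96083825]
[[381.75707961   0.         271.83577953]
 [  0.         381.75707961 208.7773039 ]
 [  0.           0.           1.        ]] -0.09554514422090504 [0.24438396 0.06871514 0.98736516]
```

View pics/s1.png

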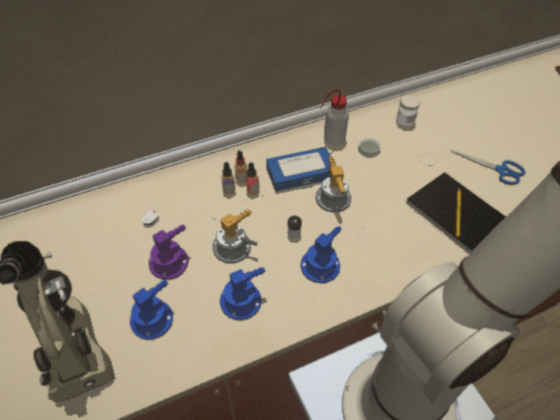

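View pics/t1.png

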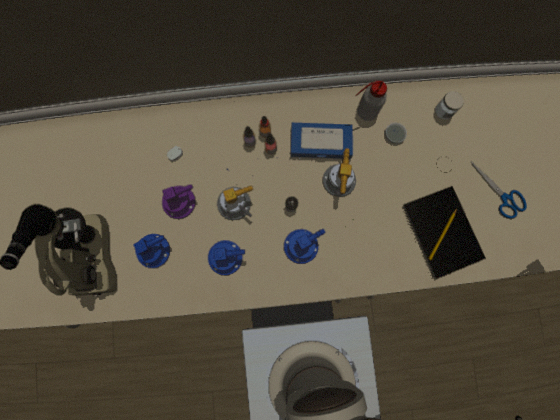

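Candidates: brass at top (234,198) with an outlet on one side and a pointer at about (248,214), which fits the elbow. Brass at (344,172) has a bar on both sides, so it is the tee. The blue and purple ones are look-alikes. I'll check with a close crop.

Run:
```python
from h import *
b=cap('top');a=cap('scene')
x=cv2.resize(b['color'][165:235,190:290],None,fx=6,fy=6,interpolation=cv2.INTER_CUBIC)[:, :600]
y=cv2.resize(a['color'][195:265,200:310],None,fx=5,fy=5,interpolation=cv2.INTER_CUBIC)
cv2.imwrite('pics/c1.png',cv2.resize(x,None,fx=1.3,fy=1.3)); 
for c,n in((b,'top'),(a,'scene')):
    h=cv2.cvtColor(c['color'],cv2.COLOR_BGR2HSV); m=cv2.inRange(h,(12,140,90),(28,255,255))
    k,l,st,ce=cv2.connectedComponentsWithStats(m)
    for i in range(1,k):
        if st[i,4]>40: print(n,st[i],ce[i],plane(c,ce[i],0.09))
```

```text
top [340 149  12  44 246] [344.90650407 170.17073171] [ 0.50829472 -0.13507401  0.09      ]
top [224 186  29  15 179] [234.87150838 192.56424581] [0.47994007 0.13889284 0.09      ]
top [430 213  25  46 113] [441.86725664 235.7699115 ] [ 0.32164469 -0.34657379  0.09      ]
scene [330 157  14  35 236] [336.60169492 174.72033898] [ 0.50512034 -0.13340178  0.09      ]
scene [456 189   5  48 190] [458.01052632 212.74736842] [ 0.29136628 -0.32601358  0.09      ]
scene [222 210  28  21 197] [232.92893401 219.29441624] [0.48167811 0.13893293 0.09      ]
```

View pics/c1.png

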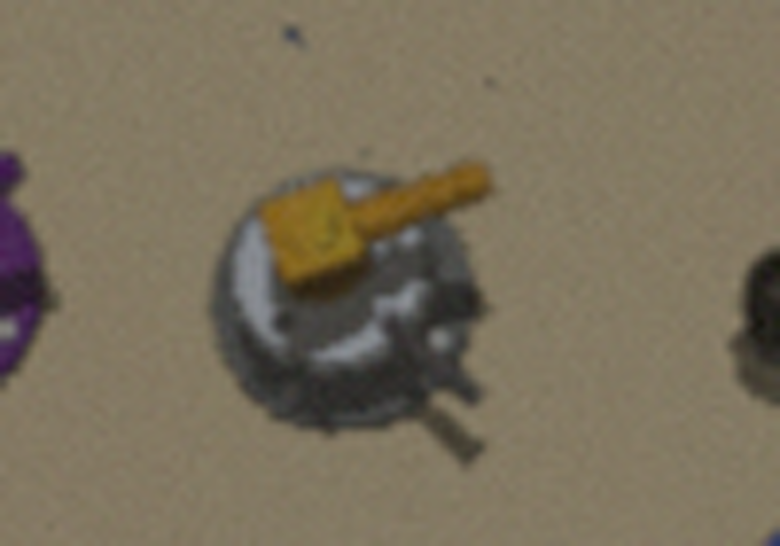

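Run:
```python
from h import *
c=manip.capture('top')
g=lambda u,v:(190+u/7.8-.5,165+v/7.8-.5)
B=plane(c,g(312,230),.104);T=plane(c,g(488,177),.09);P=plane(c,g(472,390),.049)
print(B,T,P,np.hypot(*(T-B)[:2]),np.hypot(*(P-B)[:2]))
an=lambda d:np.degrees(np.arctan2(d[1],d[0]))
print('outlet',an(T-B),'ptr',an(P-B), 'togo',an(T-B)-an(P-B))
# collar/pillar head centre
print('head ctr',plane(c,g(342,300),.044), 'pot',plane(c,(291.5,203.5),.049))
s=manip.read_state();print(Rn.from_rotvec(s['tool_rot']).as_matrix().round(3))
```

```text
[0.47413465 0.15087265 0.104     ] [0.48894236 0.09612132 0.09      ] [0.4302558  0.10905937 0.049     ] 0.0567184003298676 0.06061108403114125
outlet -74.86618552384088 ptr -136.38081930711064 togo 61.51463378326976
head ctr [0.46533483 0.1486153  0.044     ] pot [0.44740818 0.0025374  0.049     ]
[[ 0.929  0.369 -0.   ]
 [ 0.369 -0.929  0.001]
 [ 0.    -0.001 -1.   ]]
```

Emit:
{"fn": "play_rows", "kwargs": {"deltas": [[29,-16,-2.4,0,0,0,-1],[29,-16,-2.4,0,0,0,-1],[29,-16,-2.4,0,0,0,-1],[29,-16,-2.4,0,0,0,-1],[29,-16,-2.4,0,0,0,-1],[29,-16,-2.4,0,0,0,-1],[29,-16,-2.4,0,0,0,-1],[29,-16,-2.4,0,0,0,-1],[29,-16,-2.4,0,0,0,-1],[29,-16,-2.4,0,0,0,-1]]}}

```text
t: 1.08
position: [0.4497, -0.348, 0.2473]
tool_rot: [3.092, 0.557, -0.01]
wrist_force: [0.3, -0.1, 0.4]
gripper_width: 0.0919
```

Emit:
{"fn": "play_rows", "kwargs": {"deltas": [[14,-30,0,0,0,0,-1],[14,-30,0,0,0,0,-1],[14,-30,0,0,0,0,-1],[14,-30,0,0,0,0,-1],[14,-30,0,0,0,0,-1],[14,-30,0,0,0,0,-1],[14,-30,0,0,0,0,-1],[14,-30,0,0,0,0,-1],[14,-30,0,0,0,0,-1],[14,-30,0,0,0,0,-1]]}}

```text
t: 1.92
position: [0.4798, -0.0018, 0.2483]
tool_rot: [3.087, 0.56, 0.0]
wrist_force: [0.2, -0.2, 0.3]
gripper_width: 0.0918
```

Run:
```python
from h import *
s=manip.read_state();print(s['t'],s['position'],s['qpos'].round(3));R=Rn.from_rotvec(s['tool_rot']).as_matrix();print(R.round(3))
print((R.T@(np.array([.472,.151,.25])-s['position'])*1000).round(1))
```

```text
1.9167 [ 0.47979008 -0.00184918  0.24829467] [ 0.628  0.205 -0.765  1.933  0.167  1.065 -1.42 ]
[[ 0.936  0.351  0.001]
 [ 0.351 -0.936 -0.004]
 [-0.001  0.004 -1.   ]]
[  46.4 -145.9   -2.4]
```

Emit:
{"fn": "play_rows", "kwargs": {"deltas": [[9.3,-29,0,0,0,0,-1],[9.3,-29,0,0,0,0,-1],[9.3,-29,0,0,0,0,-1],[9.3,-29,0,0,0,0,-1],[9.3,-29,0,0,0,0,-1],[0,0,0,0,0,-0.12,-1],[0,0,0,0,0,-0.12,-1],[0,0,0,0,0,-0.12,-1],[0,0,0,0,0,-0.12,-1],[0,0,0,0,0,-0.12,-1]]}}

```text
t: 2.75
position: [0.4684, 0.1716, 0.2501]
tool_rot: [2.764, 1.485, 0.009]
wrist_force: [-0.4, -0.1, 0.3]
gripper_width: 0.0919
```

Emit:
{"fn": "play_rows", "kwargs": {"deltas": [[0,0,0,0,0,-0.12,-1],[0,0,0,0,0,-0.12,-1],[0,0,0,0,0,-0.12,-1],[0,0,0,0,0,-0.12,-1],[0,0,0,0,0,-0.12,-1],[0,0,0,0,0,-0.12,-1],[0,0,0,0,0,-0.12,-1],[0,0,0,0,0,-0.04,-1],[0,0,0,0,0,0,-1]]}}

```text
t: 3.5
position: [0.4678, 0.1712, 0.2503]
tool_rot: [1.813, 2.557, 0.004]
wrist_force: [-0.3, -0.4, 0.4]
gripper_width: 0.0914
```

Run:
```python
from h import *
s=manip.read_state();print(s['t'],s['position'],s['qpos'].round(3));R=Rn.from_rotvec(s['tool_rot']).as_matrix();print(R.round(3))
c=cap('wrist','w1.png'); print(-np.array(c['R']).T@c['t'])
print(proj(c,[.472,.151,.104]),proj(c,[.43,.109,.049]))
```

```text
3.5 [0.46777621 0.17121247 0.25026014] [ 0.561  0.372 -1.173  1.888  0.387  1.129 -0.42 ]
[[-0.331  0.944  0.008]
 [ 0.944  0.331 -0.002]
 [-0.005  0.007 -1.   ]]
[0.43898983 0.24857546 0.40773442]
[277.97154665 217.70363126] [232.91771634 223.48274659]
```

View pics/w1.png

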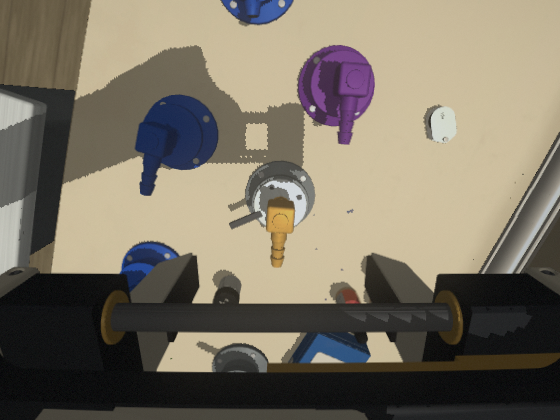

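The wrist view shows the block top at (280,219), the barb tip at (277,266), the pointer tip at (231,225) and its root near (262,214).

Run:
```python
from h import *
c=cap('wrist'); x=c['color'][150:280,215:335]
cv2.imwrite('pics/w1c.png',cv2.resize(x,None,fx=4.6,fy=4.6,interpolation=cv2.INTER_CUBIC))
B=plane(c,(280.5,219.5),.104);T=plane(c,(277.5,266),.088);P=plane(c,(231,224.5),.049);Q=plane(c,(262,213.5),.049)
an=lambda d:np.degrees(np.arctan2(d[1],d[0]))
print(B,T,P,np.hypot(*(T-B)[:2]),np.hypot(*(P-B)[:2]));print(an(T-B),an(P-B),an(P-Q))
```

```text
[0.47496622 0.14998146 0.104     ] [0.49152919 0.09240368 0.088     ] [0.42808882 0.10706852 0.049     ] 0.05991270795418301 0.0635532106184761
-73.95146029864155 -137.52810793233186 -140.60315165924763
```

View pics/w1c.png

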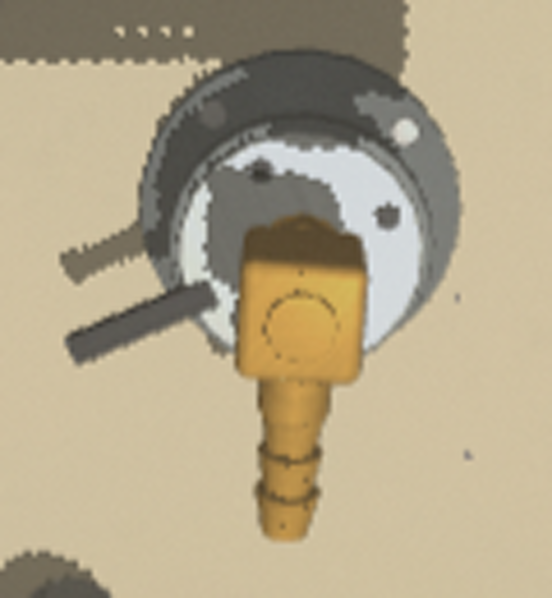

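Emit:
{"fn": "play_rows", "kwargs": {"deltas": [[-11,-0.5,0,0,0,0.035,-1],[-11,-0.5,0,0,0,0.035,-1],[0,0,30,0,0,0,-1],[0,0,30,0,0,0,-1],[0,0,30,0,0,0,-1],[0,0,30,0,0,0,-1],[0,0,20,0,0,0,-1],[0,0,0,0,0,0,-1]]}}

```text
t: 4.27
position: [0.482, 0.1392, 0.1073]
tool_rot: [1.944, 2.445, 0.007]
wrist_force: [-0.1, -0.9, 0.3]
gripper_width: 0.0917
```

Run:
```python
from h import *
s=manip.read_state();print(s['t'],s['position'],s['wrist_force']);R=Rn.from_rotvec(s['tool_rot']).as_matrix();print(R.round(3), np.degrees(np.arctan2(R[1,1],R[0,1])))
print((R.T@(np.array([.4745,.150,.081])-s['position'])*1000).round(1))
```

```text
4.2667 [0.48197336 0.13919303 0.10731844] [-0.11161517 -0.87240795  0.3265402 ]
[[-0.225  0.974  0.017]
 [ 0.974  0.225 -0.008]
 [-0.011  0.014 -1.   ]] 13.029689068092782
[12.5 -5.2 26.1]
```

Emit:
{"fn": "play_rows", "kwargs": {"deltas": [[12,-5,0,0.015,0.012,-0.04,-1],[0,0,0,0,0,0,-1],[0,0,12,0,0,0,-1],[0,0,12,0,0,0,-1],[0,0,0,0,0,0,-1]]}}

```text
t: 4.68
position: [0.477, 0.1494, 0.0851]
tool_rot: [1.909, 2.493, 0.004]
wrist_force: [0.5, -0.2, -0.2]
gripper_width: 0.0922
```

```bash
cat > st.py <<'E'
from h import *
s=manip.read_state();print(s['t'],s['position'],s['wrist_force'].round(1),s['gripper_width'],s['qpos'].round(2));R=Rn.from_rotvec(s['tool_rot']).as_matrix();print(R[:,2].round(3), np.degrees(np.arctan2(R[1,1],R[0,1])))
print((R.T@(np.array([.4745,.150,.080])-s['position'])*1000).round(1))
E
python3 st.py
```

```text
4.6833 [0.47698829 0.14944362 0.08509336] [ 0.5 -0.2 -0.2] 0.0922090245131536 [ 0.39  0.59 -0.94  2.02  0.65  0.84 -0.65]
[ 0.003  0.001 -1.   ] 15.13056772769311
[ 1.2 -2.3  5.1]
```

Emit:
{"fn": "play_rows", "kwargs": {"deltas": [[1,-2,4.5,0,0,0,-1],[0,0,0,0,0,0,1],[0,0,0,0,0,0,1],[0,0,0,0,0,0,1],[0,0,0,0,0,0,1],[0,0,0,0,0,0,1],[0,0,0,0,0,0,1],[0,0,0,0,0,0,1],[0,0,0,0,0,0,1],[0,0,0,0,0,0,1]]}}

```text
t: 5.52
position: [0.476, 0.1503, 0.0816]
tool_rot: [1.908, 2.491, 0.007]
wrist_force: [0.1, -0.4, -0.5]
gripper_width: 0.0366
```

```bash
python3 st.py
```

```text
5.5167 [0.47602569 0.15031696 0.08163   ] [ 0.1 -0.4 -0.5] 0.036626589524371145 [ 0.38  0.6  -0.93  2.03  0.65  0.83 -0.66]
[ 0.006  0.001 -1.   ] 15.102564234625534
[ 0.1 -1.6  1.6]
```

Emit:
{"fn": "play_rows", "kwargs": {"deltas": [[0,0,0,0,0,0,1],[0,0,0,0,0,0,1],[0,0,0,0,0,0,1],[0,0,0,0,0,0,1]]}}

```text
t: 5.85
position: [0.4748, 0.1499, 0.0816]
tool_rot: [1.908, 2.492, 0.004]
wrist_force: [-0.5, -0.3, 0.3]
gripper_width: 0.0282
```

```bash
python3 st.py
```

```text
5.85 [0.47475392 0.14991858 0.08155666] [-0.5 -0.3  0.3] 0.02816325681719036 [ 0.38  0.6  -0.93  2.03  0.65  0.84 -0.66]
[ 0.004  0.    -1.   ] 15.108950861095364
[ 0.1 -0.2  1.6]
```

Emit:
{"fn": "play_rows", "kwargs": {"deltas": [[0,0,0.06,0,0,0.06,1],[0,0,0.06,0,0,0.06,1],[0,0,0.06,0,0,0.06,1],[0,0,0.06,0,0,0.06,1],[0,0,0.06,0,0,0.06,1]]}}

```text
t: 6.27
position: [0.4745, 0.1499, 0.0812]
tool_rot: [2.271, 2.167, 0.004]
wrist_force: [-1.4, -0.7, 1.4]
gripper_width: 0.0278
```

```bash
sed -i 's/.4745,.150,.080/.4748,.1499,.0812/' st.py; python3 st.py
```

```text
6.2667 [0.47454914 0.14992898 0.08124135] [-1.4 -0.7  1.4] 0.027760986750903945 [ 0.33  0.56 -0.86  2.03  0.6   0.81 -0.93]
[ 0.003  0.    -1.   ] -2.6790981287588584
[-0.   0.3  0. ]
```

Emit:
{"fn": "play_rows", "kwargs": {"deltas": [[0,0,0.06,0,0,0.06,1],[0,0,0.06,0,0,0.06,1],[0,0,0.06,0,0,0.06,1],[0,0,0.06,0,0,0.06,1],[0,0,0.06,0,0,0.06,1],[0,0,0.06,0,0,0.06,1],[0,0,0.06,0,0,0.06,1],[0,0,0.06,0,0,0.06,1],[0,0,0,0,0,0,1]]}}

```text
t: 7.02
position: [0.4742, 0.1501, 0.0808]
tool_rot: [2.74, 1.533, 0.004]
wrist_force: [-0.8, -0.4, 0.4]
gripper_width: 0.0278
```

```bash
python3 st.py
python3 - <<'E'
from h import *
c=cap('wrist','w2.png');print(proj(c,[.4748,.1499,.104]),proj(c,[.428,.107,.049]))
b=cap('top'); cv2.imwrite('pics/t2.png',cv2.resize(b['color'][165:235,190:290],None,fx=6,fy=6,interpolation=cv2.INTER_CUBIC))
E
```

```text
7.0167 [0.47422537 0.1500548  0.08077967] [-0.8 -0.4  0.4] 0.027791832481983077 [ 0.25  0.52 -0.74  2.04  0.51  0.77 -1.35]
[ 0.003 -0.001 -1.   ] -31.55803262568653
[ 0.2  0.6 -0.4]
[280.68027096 291.07454898] [255.66890068 325.84562437]
```

View pics/w2.png

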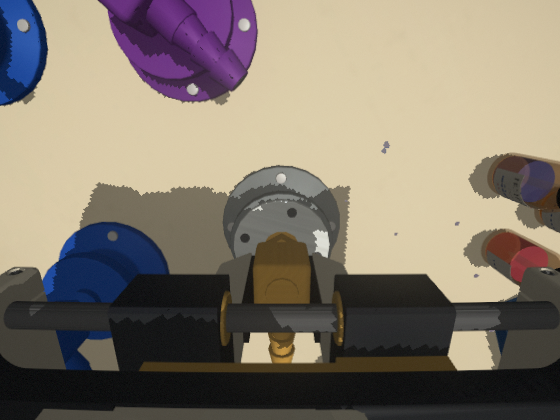

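Emit:
{"fn": "play_rows", "kwargs": {"deltas": [[0,0.3,0.05,0,0,0.06,1],[0,0.3,0.05,0,0,0.06,1],[0,0,0.05,0,0,0.06,1],[0,0,0.05,0,0,0.06,1],[0,0,0,0,0,0,1],[0,0,0,0,0,0,1]]}}

```text
t: 7.62
position: [0.4741, 0.1501, 0.0805]
tool_rot: [2.9, 1.204, 0.003]
wrist_force: [-1.2, -0.4, 1.7]
gripper_width: 0.0278
```

```bash
python3 st.py
```

```text
7.6167 [0.47406318 0.15009195 0.08052065] [-1.2 -0.4  1.7] 0.027759874624804243 [ 0.2   0.5  -0.69  2.04  0.46  0.76 -1.55]
[ 0.002 -0.    -1.   ] -44.912544717326085
[ 0.4  0.7 -0.7]
```

Elbow is at about -135° and the pointer at about -138°. I'll open, lift and look.

Emit:
{"fn": "play_rows", "kwargs": {"deltas": [[0,0,0,0,0,0,-1],[0,0,0,0,0,0,-1],[0,0,0,0,0,0,-1],[0,0,0,0,0,0,-1],[0,0,0,0,0,0,-1],[0,0,0,0,0,0,-1],[0,0,0,0,0,0,-1],[0,0,0,0,0,0,-1],[0,0,0,0,0,0,-1],[0,0,0,0,0,0,-1]]}}

```text
t: 8.45
position: [0.4753, 0.1506, 0.0806]
tool_rot: [2.897, 1.216, 0.006]
wrist_force: [-1.0, 0.4, -0.4]
gripper_width: 0.0891
```

Emit:
{"fn": "play_rows", "kwargs": {"deltas": [[0,0,-15,0,0,0,-1],[0,0,-35,0,0,0,-1],[0,0,-35,0,0,0,-1],[0,0,-35,0,0,0,-1],[-25,0,-25,0,0,0,-1],[-30,0,-10,0,0,0,-1],[-30,0,0,0,0,0,-1],[0,0,0,0,0,0,-1]]}}

```text
t: 9.12
position: [0.4127, 0.09, 0.2409]
tool_rot: [-2.891, -1.224, -0.0]
wrist_force: [-0.8, -0.6, 0.1]
gripper_width: 0.0921
```

```bash
python3 st.py
python3 - <<'E'
from h import *
c=cap('wrist');u=proj(c,[.45,.13,.08]);print(u,proj(c,[.4745,.15,.104]))
x0,y0=int(max(0,min(u[0]-70,420))),int(max(0,min(u[1]-65,290)));print(x0,y0)
cv2.imwrite('pics/w3.png',cv2.resize(c['color'][y0:y0+130,x0:x0+140],None,fx=4.6,fy=4.6,interpolation=cv2.INTER_CUBIC))
E
```

```text
9.1167 [0.41268495 0.08998565 0.24092906] [-0.8 -0.6  0.1] 0.0920588120133747 [ 0.54  0.09 -0.85  2.06  0.08  1.02 -1.12]
[-0.001  0.002 -1.   ] -44.095548938108394
[ 86.1   3.2 159.8]
[279.20114614 141.02828157] [283.13677714 106.80563175]
209 76
```

View pics/w3.png

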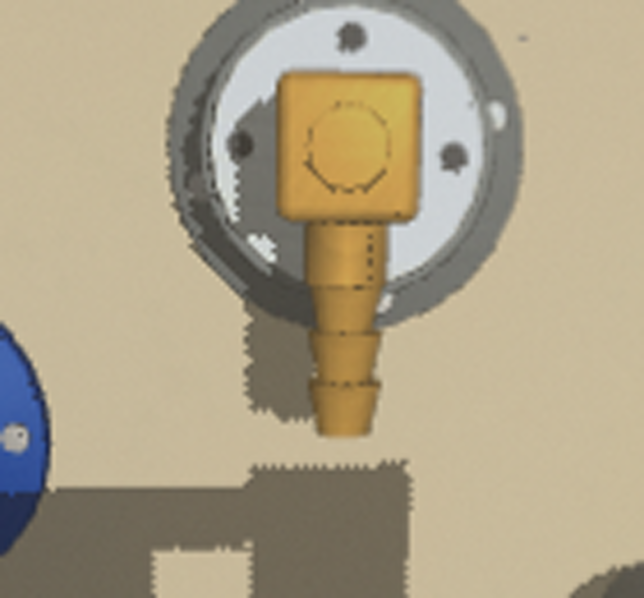

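The block centre is at crop (348,146) and the barb end at (344,435). The pointer is fully hidden beneath the barb, so they agree within about 5°. One last look from the fixed cameras will check the pointer and the pot.

Run:
```python
from h import *
c=manip.capture('wrist');g=lambda u,v:(209+u/4.6-.5,76+v/4.6-.5)
B=plane(c,g(348,146),.103);T=plane(c,g(344,435),.086);d=T-B;print(B,T,np.degrees(np.arctan2(d[1],d[0])),np.hypot(*d[:2]))
a=cap('scene');b=cap('top')
f=lambda i:cv2.resize(i,None,fx=4,fy=4,interpolation=cv2.INTER_CUBIC)
cv2.imwrite('pics/f.png',np.hstack([f(a['color'][195:275,210:310]),f(b['color'][160:240,210:310])]))
```

```text
[0.47755097 0.15102475 0.103     ] [0.43641634 0.10940173 0.086     ] -134.66187611209045 0.058519519867831264
```

View pics/f.png

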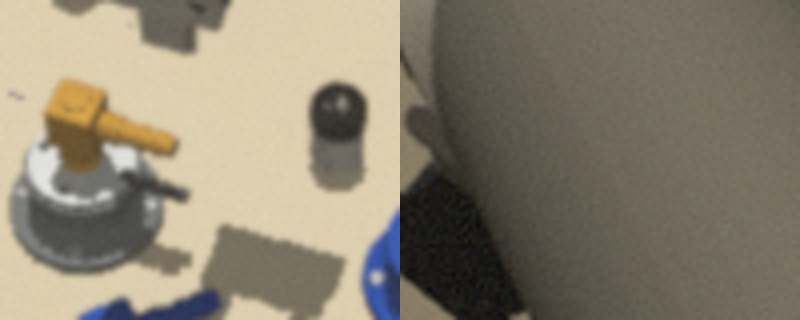

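```bash
python3 -c "
from station import manip
print(manip.job_done())"
```

```text
the job is handed in; nothing more can be done
None
```

I screwed the brass elbow about 60° clockwise, from an azimuth of about -75° to -135°, then released it. I lifted the open gripper clear and handed the job in at about 9 s.

**Alignment:** My last wrist measurement put the outlet at -134.7°. Estimates of the pointer ranged from -136° to -141°, which leaves the outlet about 2–6° short of it, inside the 11° limit. From above, the pointer is completely hidden under the barb, and the scene camera shows the two lying nearly parallel.

**Pot:** It stands upright and unmoved as far as I could see in the scene view; I didn't measure its final position.

**Failed check:** The arm blocked the final top-camera view, so that check gave nothing.

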